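# Fit the splined adaptor into the stirrer drive and hold it home

### The job

Slide the orange-gripped adaptor out through the open end of its fork rack, turn it until its cross-shaped stem matches the cross-shaped socket on top of the stirrer drive, and slide it fully home against the ejector spring, its flange flush on the socket rim. Finish still gripping it and pressing it down, so that it stays home (a colleague will then fit the locking clip); do not let go. Leave the cups and the bottle standing where they are.

Things in the scene. Friction and masses are not known exactly. Their poses are not given: they have to be found in the camera images.
- adaptor_grip (a point): Centre of the loose adaptor's orange square grip: 28 x 28 mm, 52 mm tall, this point 26 mm below its top. The adaptor (0.15 kg, 102 mm tall) has below the grip a neck, a flange and a stem. z up; x and y square to the grip's faces and along the stem's fins (black cross on top likewise), so fingers on two opposite faces are lined up with the fins.
- adaptor_flange (a point): Centre of the underside of the adaptor's steel flange (38 mm in diameter, 4 mm thick), 42 mm below the grip's centre; same axes. A neck 13 mm in diameter and 12 mm long joins flange and grip. Fully home, this point is at the centre of the socket rim.
- adaptor_foot (a point): Centre of the foot of the adaptor's steel stem, 76 mm below the grip's centre; same axes. The stem, 34 mm long from the flange down, is a cross of two fins, each 24 mm from end to end and 6 mm thick; its lowest 4 mm are slimmer, 20 x 4 mm, as a lead-in.
- fork_seat (a point): Where the adaptor hangs in the fixed aluminium fork rack: on the slot's centre line, at the plate's top, 62 mm above the work surface; z up, x along the slot. The slot is 17 mm wide, closed 10 mm towards +x, open towards -x, where the 8 mm plate (68 mm wide) ends 45 mm from here. The neck stands in the slot; grip rests on the plate, flange is caught under it.
- fork_rack: The fork rack; origin on the work surface below the seat, same axes. The flange has 4 mm of play below the plate, so the adaptor cannot be lifted out until slid about 67 mm towards -x. A grey foot plate, 7 mm high, lies 5 mm under the stem and ends 44 mm towards -x.
- drive_socket (a point): Centre of the cross-shaped socket in the stirrer's aluminium spindle, at its rim, 70 mm above the work surface. Its slots are 9 mm wide, 27 mm from end to end, along this frame's x and y (z up); the stem fits four ways, a quarter turn apart. The spindle, with a black collar 49 mm in diameter, can turn but is stiff (0.08 N m): a nearly matched stem pulls it along.
- stirrer: The stirrer drive: white box 150 (x) x 110 (y) x 55 mm, fixed to the work surface, control panel on its -x face; origin under its centre. The spindle with the socket stands in the middle, 15 mm above the box, and its angle differs from the box's.
- ejector (a joint): How far the red ejector in the socket is pressed down, in m: 0 free, met by the stem's foot 24 mm below the rim, 0.010 with the adaptor fully home. It pushes up with 4 N at 0, 9 N at 0.010; left alone it lifts the adaptor off its seat.
- cup_a: Bystander: clear filter cup with teal band, 70 x 77 x 105 mm, at the back; origin under its centre.
- cup_b: Bystander: filter cup like the first, 70 x 78 x 106 mm, at the back; origin under its centre.
- cup_c: Bystander: filter cup like the first, 70 x 78 x 105 mm, at the back right; origin under its centre.
- bottle: Bystander: white sample bottle with blue cap, 53 mm in diameter, 118 mm tall, at the back; origin under its centre.
- shipping_carton: Obstacle at the left, fixed: open white carton with brown flaps spread outwards, flap tips up to 250 mm above the work surface; with its flaps it covers world x 0.20 to 0.57, y 0.01 to 0.34 m. The hand may start beyond it: rise well above it before crossing.
- adaptor: The adaptor as a whole; origin at the foot of its stem, same axes as its grip.
Not all that is in view belongs to the job. What is shaped like the fork_rack but red is not meant.

How it is judged:
By the outcome, as a careful person would: the job done as asked, in the order asked, and still so for the second after the job is handed in, while the arm keeps its last pose, push and grip.
It also fails if it takes over 51 s, if anything falls off the work surface, if the arm or the gripper's body presses on something with over 40 N, if the wrist force passes 120 N, or if a joint passes its speed limit or range.

### The arm

A 6-joint arm with a two-finger parallel gripper is mounted at the origin on a cart in front of the work surface, level with it; the furniture and walls round the work are solid. World frame = base frame: x ahead of the robot, y to its left, z up, the work surface at z = 0. Lengths are in m, angles in rad, forces in N, time in s.
With the tool pointing down it reaches from about 0.325 to 0.925 m from the base axis. Payload 3.1 kg.
Tool frame: the origin (TCP) lies at the very end of the fingers, on their centre line; the grasp point (between the pads) lies 19 mm behind it; z points along the fingers, y is the line along which they close (so a half turn about z gives the same grasp; the last joint's range is limited). The gripper opens to 85 mm and grips with 20 to 120 N. Pads are 22 mm wide; open, the fingers measure 114 mm over their backs; the gripper's body (76 mm by 85 mm) begins 54 mm behind the grasp point. The pads swing forward as they close: fully open they stand 13 mm farther back than shut.
Start: joints at [-1.377, 0.217, 1.613, -0, 1.311, -0.112], TCP at [0.188, -0.596, 0.231] pointing down, gripper open.
Joint ranges: [-2.75, 2.75], [-0.78, 2.1], [0.31, 2.55], [-1.13, 4.27], [0.13, 2.63], [-2.58, 2.58]. Speed limits (rad/s): [2.79, 2.79, 3.14, 3.14, 3.14, 3.14].

### API

Orientations are given as a unit quaternion [x, y, z, w].
In Python, from rig import sensors, cams, sign_off gives the robot as it stands.
- The arm moves only by the tool apply_moves, never from a script. Its argument "series" is a list of rows, each a list of 7 numbers: the shift along the tool's x, y, z in m, then the turn, a rotation vector about the tool's x, y, z in rad, then the finger opening in m, from 0 to 0.0854. A call has 1 to 8 rows; each row is the pose to reach, as a shift and turn from the pose commanded when the call began, along the tool's axes at that moment; what a row does not reach only later rows make up. A row lasts 1/8 s, in which the tool goes at most 62.5 mm and 10.7 degrees, less where a joint would pass 70% of its speed; a pose out of reach is approached as far as the arm can. A call with a gripper value outside its range is refused whole. The fingers move at their own pace and stop on an object; "force" is the grip in N (left out, the last holds). Time passes only in rows, so rows that repeat a pose let the fingers close. It gives the time, the measured TCP pose, the force, the opening and the grip force at its end, in the units of the state.
- sensors.sense(): the state, without advancing time (a new reading comes with each control period).
- cams.capture(name): name is "side" or "top" or "wrist"; returns a dict with "img" (384x512x3 uint8, red, green, blue), "z_map" (384x512 float32, m along the optical axis (not along the pixel's ray), 0 where there is no reading), "camera_matrix" (3x3 intrinsics, pixels), "dist" ([k1, k2, p1, p2, k3] as OpenCV has them; the pictures are not rectified), "rvec" (rotation vector, rad) and "tvec" (3), from world to camera coordinates, as OpenCV has them. Camera axes: x right, y down, z forward; pixel columns grow to the right and rows downward; lengths in m; the calibration is good to about 2 mm. A picture is of the moment at which its call begins.
- sign_off(): hands the job in; it is judged then, once.
The state is a dict: "clock": time; "joint_positions": joint angles; "joint_velocities": joint speeds; "joint_efforts": joint torques, N m; "ee_pos": TCP position; "tcp_rot": TCP orientation; "wrist_force": force on the tool from outside, world axes, zero at the start; "torque": the same for the moment, N m; "grip_width": finger opening in m; "finger_force": force on a finger pad.
Only numpy, scipy, OpenCV 4.12 (cv2) and the standard library are available. Lean on these libraries where they do the work, as an engineer would, in place of code of your own. Each camera call takes 0.05 s, during which the arm holds its last target. There are 200 camera calls.

## Working session

There is one attempt and no reset: what is moved stays moved. The work goes in short steps, Python scripts to look and compute and a tool call to move; the robot and the scene stay as the last step left them, time stands still between calls to the robot, and variables do not carry over. Pictures are saved under pics/ and viewed, at most 10 in all, crops included, and the job is handed in when it is done.

Besides the shell and the picture viewer there is one more tool, called after "Call:" by a JSON object that holds its "name" and its "arguments", one argument or row to a line. apply_moves: Moves the arm, as the interface text tells. Its arguments: {"type":"object","properties":{"series":{"type":"array","items":{"type":"array","items":{"type":"number"}}},"force":{"type":"number"}},"required":["series"]}

```bash
mkdir -p pics
cat > h.py <<'E'
import numpy as np, cv2
from rig import sensors, cams, sign_off
def cap(n):
    c=cams.capture(n); c['R']=cv2.Rodrigues(np.array(c['rvec'],float))[0]; c['t']=np.array(c['tvec'],float).ravel(); return c
def ray(c,uv):
    uv=np.array(uv,float).reshape(-1,1,2)
    p=cv2.undistortPoints(uv,np.array(c['camera_matrix']),np.array(c['dist'])).reshape(-1,2)
    d=np.c_[p,np.ones(len(p))]@c['R']; return -c['R'].T@c['t'],d
def plane(c,uv,z):
    o,d=ray(c,uv); return o+d*((z-o[2])/d[:,2])[:,None]
def depthpt(c,uv):
    o,d=ray(c,uv); uv=np.array(uv,int).reshape(-1,2); return o+d*c['z_map'][uv[:,1],uv[:,0]][:,None]
def save(c,n,box=None,s=1):
    im=c['img'][:,:,::-1]
    if box: im=im[box[1]:box[3],box[0]:box[2]]
    cv2.imwrite('pics/'+n,cv2.resize(im,None,fx=s,fy=s,interpolation=cv2.INTER_CUBIC))
E
python3 - <<'E'
from h import *
import pickle
for n in ['side','top','wrist']:
    c=cap(n); pickle.dump(c,open(n+'.pkl','wb')); save(c,n+'0.png')
    print(n,-c['R'].T@c['t'],c['R'][2])
a=cv2.imread('pics/side0.png');b=cv2.imread('pics/top0.png')
cv2.imwrite('pics/both.png',cv2.resize(np.hstack([a,b]),(800,300)))
print(sensors.sense())
E
```

```text
side [ 0.38733442 -0.92993895  0.46276142] [ 0.20430266  0.88862107 -0.41062516]
top [ 0.39803835 -0.09906157  1.1186191 ] [ 0.17152829 -0.01512423 -0.9850631 ]
wrist [ 0.26820904 -0.56995265  0.37261452] [-0.31152981 -0.09675656 -0.94529749]
{'clock': 0.15, 'joint_positions': array([-1.37722015e+00,  2.17602690e-01,  1.61458313e+00, -7.15213808e-06,
        1.31131974e+00, -1.12220423e-01]), 'joint_velocities': array([ 0.00081832, -0.00200319, -0.00346025, -0.00076661, -0.00083611,
        0.00070071]), 'joint_efforts': array([-3.41870928e-04, -3.97453630e+01, -3.04415703e+01, -2.77295949e-04,
        5.89166375e-03,  5.18891767e-06]), 'ee_pos': array([ 0.18804195, -0.5953746 ,  0.23024554]), 'tcp_rot': array([ 9.88333217e-01,  1.52304096e-01, -4.23483275e-05, -9.55520262e-04]), 'wrist_force': array([0.54477384, 0.06751383, 0.49297892]), 'torque': array([ 0.00301622, -0.03790594,  0.0099384 ]), 'finger_force': 0.0, 'grip_width': 0.0854709452054527}
```

View pics/top0.png

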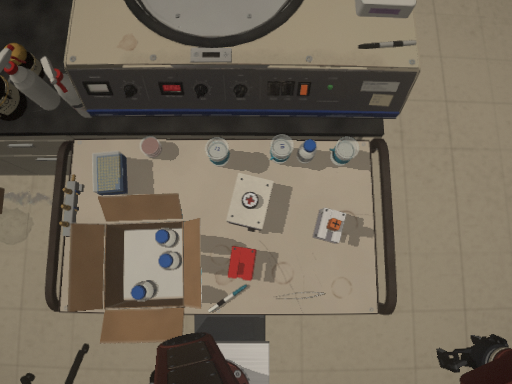

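View pics/side0.png

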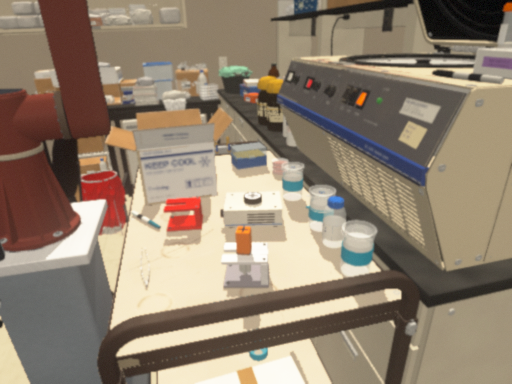

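The top view shows the orange grip in the aluminium rack at (334,225), the stirrer's spindle at (250,200), and the cups and bottle at (217,152), (282,149), (345,152) and (307,150). In the side view the orange grip is at (244,240) and the stirrer at (252,205).

Things that could be mistaken for the target: the red rack at top (242,263), which is a decoy, the red marks at (300,88), and the brown flaps. The orange grip at (334,225) in the grey rack is the one I want.

Run:
```python
from h import *
import pickle
t=pickle.load(open('top.pkl','rb'));s=pickle.load(open('side.pkl','rb'))
a=cv2.resize(t['img'][170:260,220:370,::-1],None,fx=5,fy=5,interpolation=cv2.INTER_CUBIC)
cv2.imwrite('pics/crop1.png',a)
def orange(c,box):
    h=cv2.cvtColor(c['img'],cv2.COLOR_RGB2HSV); m=cv2.inRange(h,(4,120,90),(20,255,255)); k=np.zeros_like(m);k[box[1]:box[3],box[0]:box[2]]=255
    m&=k; n,l,st,ce=cv2.connectedComponentsWithStats(m); i=1+np.argmax(st[1:,4]); return st[i],ce[i]
st,ce=orange(t,(310,200,360,250)); print('top',st,ce, plane(t,ce,.115), depthpt(t,ce))
ss,cs=orange(s,(220,215,270,270)); print('side',ss,cs)
# triangulate: side upper-row centre vs top centre
def tri(u,v):
    o1,d1=ray(t,u);o2,d2=ray(s,v);d1=d1[0];d2=d2[0]
    k=np.linalg.lstsq(np.c_[d1,-d2],o2-o1,rcond=None)[0];p=o1+k[0]*d1;q=o2+k[1]*d2;return (p+q)/2,np.linalg.norm(p-q)
print('tri',tri(ce,(cs[0],ss[1]+3)),tri(ce,cs))
print('spindle',plane(t,(250,200),.07),depthpt(t,(250,200)),tri((250,200),(253,194)))
```

```text
top [327 218  14  12 115] [333.5826087 224.0173913] [[ 0.49240574 -0.33516429  0.115     ]] [[ 0.4923599  -0.3350496   0.11548755]]
side [235 226  16  28 395] [243.14936709 239.31898734]
tri (array([ 0.49555438, -0.33669615,  0.1101105 ]), np.float64(0.005390901605911907)) (array([ 0.49563617, -0.34130144,  0.08938797]), np.float64(0.0016473544168005244))
spindle [[ 0.56696258 -0.10010314  0.07      ]] [[ 0.57067475 -0.10012602  0.04695626]] (array([ 0.56996841, -0.10058711,  0.07218039]), np.float64(0.006699455003712255))
```

View pics/crop1.png

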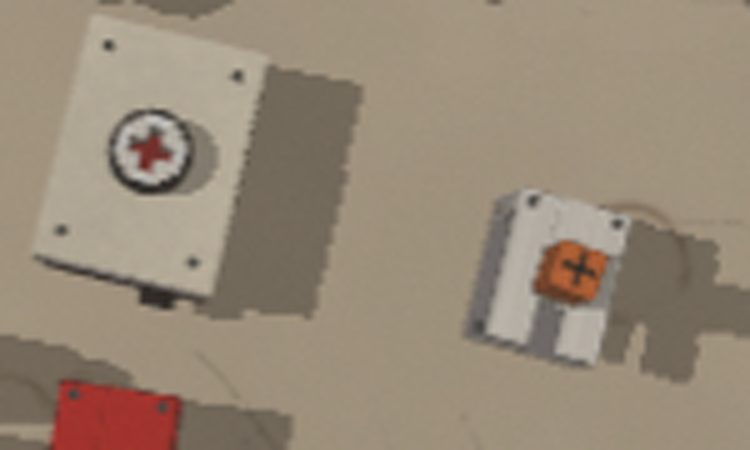

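The crop confirms the choice: an orange grip with a black cross in the light aluminium rack, with its slot opening downwards (towards the robot, yaw about -14°). The decoy is red. Next I hover behind it for a closer look.

Call:
{"name": "apply_moves", "arguments": {
  "series": [
    [0.04,-0.022,-0.005,0,0,0.07,0.08],
    [0.085,-0.045,-0.01,0,0,0.14,0.08],
    [0.13,-0.07,-0.015,0,0,0.21,0.08],
    [0.175,-0.095,-0.02,0,0,0.28,0.08],
    [0.22,-0.12,-0.025,0,0,0.36,0.08],
    [0.265,-0.145,-0.03,0,0,0.43,0.08],
    [0.3,-0.165,-0.03,0,0,0.5,0.08],
    [0.331,-0.178,-0.03,0,0,0.55,0.08]
  ]
}}

```text
clock: 1.15
ee_pos: [0.451, -0.3249, 0.2611]
tcp_rot: [0.993, -0.122, -0.0, -0.0]
wrist_force: [1.1, 0.0, 0.7]
grip_width: 0.0799
finger_force: 0.0
```

Call:
{"name": "apply_moves", "arguments": {
  "series": [
    [0,0,0,0,0,0,0.08],
    [0,0,0,0,0,0,0.08]
  ]
}}

```text
clock: 1.4
ee_pos: [0.4498, -0.3268, 0.2609]
tcp_rot: [0.993, -0.121, -0.001, 0.0]
wrist_force: [-0.0, -0.8, 0.5]
grip_width: 0.08
finger_force: 0.0
```

Run:
```python
from h import *
import pickle
c=cap('wrist');pickle.dump(c,open('w1.pkl','wb'));save(c,'w1.png',s=1.5)
print(sensors.sense()['wrist_force'],-c['R'].T@c['t'])
```

```text
[-0.44663689  0.4112633   0.39081079] [ 0.53144342 -0.34688422  0.40337556]
```

View pics/w1.png

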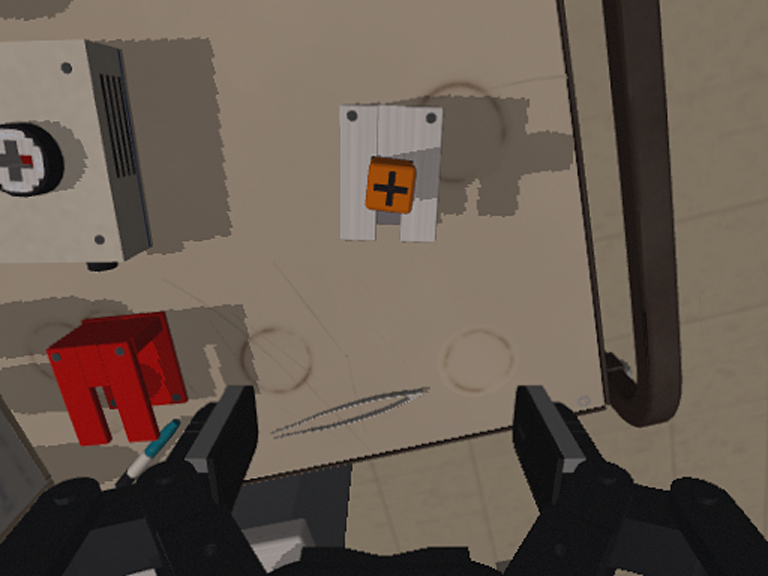

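The wrist picture shows the grip's cross at (391,188), the plate's holes at (352,116) and (431,118), the slot's open end at (388,240), and the drive socket partly in view at (18,160). From here I'll measure the grip top and the plate.

```bash
cat >> h.py <<'E'
def cloud(c,box):
    u,v=np.meshgrid(np.arange(box[0],box[2]),np.arange(box[1],box[3])); uv=np.c_[u.ravel(),v.ravel()]
    uv=uv[c['z_map'][uv[:,1],uv[:,0]]>0]; return uv,depthpt(c,uv)
def rect(p):
    (x,y),(w,h),a=cv2.minAreaRect((p[:,:2]*1000).astype(np.float32)); a=(a+45)%90-45
    return 'n',len(p),'ctr',round(x,1),round(y,1),'size',round(w,1),round(h,1),'yaw',round(a,1),'z',np.round(np.median(p[:,2])*1000,1)
E
python3 - <<'E'
from h import *
import pickle
c=pickle.load(open('w1.pkl','rb'))
uv,p=cloud(c,(215,60,310,170))
hsv=cv2.cvtColor(c['img'],cv2.COLOR_RGB2HSV)
g=p[(p[:,2]>.105)&(p[:,2]<.125)];print('grip',rect(g))
q=p[(p[:,2]>.054)&(p[:,2]<.068)];print('plate',rect(q))
# colour/ray based
v=c['img'][:,:,:].max(2); sat=hsv[...,1]
m=((hsv[...,0]<20)&(sat>130)&(v>190)).astype(np.uint8); m[:, :230]=0;m[:,300:]=0;m[:90]=0;m[160:]=0
ct=max(cv2.findContours(m,cv2.RETR_EXTERNAL,cv2.CHAIN_APPROX_NONE)[0],key=cv2.contourArea).reshape(-1,2)
print('orange z=.114',rect(plane(c,ct,.114)))
k=((v<70)).astype(np.uint8); k[:110]=0;k[142:]=0;k[:,:246]=0;k[:,276:]=0
ys,xs=np.nonzero(k); print('cross px',xs.mean(),ys.mean(),xs.min(),xs.max(),ys.min(),ys.max())
cr=np.array([[xs.mean(),ys.mean()]]);P=plane(c,cr,.114);print(P)
t=pickle.load(open('top.pkl','rb'));o1,d1=ray(c,cr);o2,d2=ray(t,[[335.5,223.8]]);kk=np.linalg.lstsq(np.c_[d1[0],-d2[0]],o2-o1,rcond=None)[0];print('tri',o1+kk[0]*d1[0],o2+kk[1]*d2[0])
# cross arm directions: hull rect of cross
print('cross',rect(plane(c,np.c_[xs,ys],.114)))
h=plane(c,[[352/1.5,116/1.5],[431/1.5,118/1.5]],.062);d=h[0]-h[1];print('holes',h,np.degrees(np.arctan2(-d[0],d[1])))
E
```

```text
grip ('n', 1022, 'ctr', 495.3, -341.5, 'size', 28.0, 28.2, 'yaw', -20.5, 'z', np.float64(113.8))
plate ('n', 4609, 'ctr', 497.2, -341.9, 'size', 69.9, 91.5, 'yaw', -15.6, 'z', np.float64(61.9))Traceback (most recent call last):
  File "<stdin>", line 11, in <module>
ValueError: max() iterable argument is empty
```

Call:
{"name": "apply_moves", "arguments": {
  "series": [
    [0.024,0.002,0.02,0,0,0.06,0.07],
    [0.0477,0.0034,0.05,0,0,0.115,0.065],
    [0.0477,0.0034,0.09,0,0,0.115,0.065],
    [0.0477,0.0034,0.13,0,0,0.115,0.065],
    [0.0477,0.0034,0.165,0,0,0.115,0.065],
    [0.0477,0.0034,0.182,0,0,0.115,0.065],
    [0.0477,0.0034,0.189,0,0,0.115,0.065],
    [0.0477,0.0034,0.189,0,0,0.115,0.065]
  ]
}}

```text
clock: 2.45
ee_pos: [0.496, -0.3422, 0.073]
tcp_rot: [0.984, -0.179, 0.0, 0.0]
wrist_force: [0.2, -0.2, -0.0]
grip_width: 0.065
finger_force: 0.0
```

Run:
```python
from h import *
import pickle
c=cap('wrist');pickle.dump(c,open('w2.pkl','wb'));save(c,'w2.png')
s=sensors.sense();print(s['ee_pos'],s['tcp_rot'],s['wrist_force'])
uv,p=cloud(c,(100,0,450,384))
o=c['img'][uv[:,1],uv[:,0]].astype(int)
g=p[(p[:,2]>.105)&(p[:,2]<.125)&(o[:,0]-o[:,2]>60)];print(rect(g))
```

```text
[ 0.49647548 -0.34242775  0.07372225] [ 9.83893208e-01 -1.78753079e-01  1.04111951e-03  6.38669360e-04] [0.17512285 0.27822206 0.20536194]
('n', 3467, 'ctr', 495.8, -341.3, 'size', 27.4, 28.7, 'yaw', -21.0, 'z', np.float64(113.6))
```

View pics/w2.png

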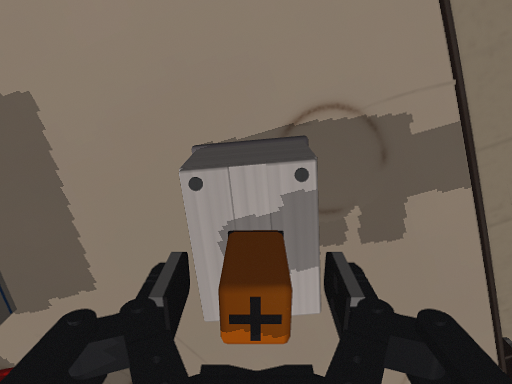

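The grip sits centred between the fingers, its cross at (255,320) and the fingers at (172,300) and (345,300), with the axes aligned. I'm closing now.

Call:
{"name": "apply_moves", "arguments": {
  "series": [
    [0,0,0,0,0,0,0.02],
    [0,0,0,0,0,0,0.02],
    [0,0,0,0,0,0,0.02],
    [0,0,0,0,0,0,0.02],
    [0,0,0,0,0,0,0.02]
  ],
  "force": 70
}}

```text
clock: 3.12
ee_pos: [0.4965, -0.342, 0.0736]
tcp_rot: [0.984, -0.179, 0.001, 0.0]
wrist_force: [0.4, -0.1, 5.6]
grip_width: 0.0275
finger_force: 69.1
```

Call:
{"name": "apply_moves", "arguments": {
  "series": [
    [0,0,-0.002,0,0,0,0.02],
    [-0.006,0.0005,-0.002,0,0,0,0.02],
    [-0.014,0.0012,-0.002,0,0,0,0.02],
    [-0.022,0.0019,-0.002,0,0,0,0.02]
  ]
}}

```text
clock: 3.62
ee_pos: [0.4733, -0.3349, 0.0737]
tcp_rot: [0.984, -0.179, -0.001, -0.0]
wrist_force: [1.2, -0.0, -1.6]
grip_width: 0.0272
finger_force: 68.8
```

Call:
{"name": "apply_moves", "arguments": {
  "series": [
    [-0.01,0.0009,0,0,0,0,0.02],
    [-0.02,0.0017,0,0,0,0,0.02],
    [-0.03,0.0026,0,0,0,0,0.02],
    [-0.04,0.0035,0,0,0,0,0.02],
    [-0.05,0.0043,0,0,0,0,0.02],
    [-0.06,0.0052,0,0,0,0,0.02],
    [-0.06,0.0052,0,0,0,0,0.02]
  ]
}}

```text
clock: 4.5
ee_pos: [0.4156, -0.3189, 0.0741]
tcp_rot: [0.984, -0.179, -0.0, -0.0]
wrist_force: [-0.4, 0.0, -0.6]
grip_width: 0.0272
finger_force: 68.8
```

Clear of the fork. Next I lift and move across to look at the socket.

Call:
{"name": "apply_moves", "arguments": {
  "series": [
    [0,0,-0.04,0,0,0,0.02],
    [0,0,-0.09,0,0,0,0.02],
    [0,0,-0.14,0,0,0,0.02],
    [0,-0.045,-0.15,0,0,-0.07,0.02],
    [0,-0.095,-0.15,0,0,-0.15,0.02],
    [0,-0.145,-0.15,0,0,-0.23,0.02],
    [0,-0.19,-0.15,0,0,-0.3,0.02],
    [-0.003,-0.23,-0.15,0,0,-0.36,0.02]
  ]
}}

```text
clock: 5.5
ee_pos: [0.4953, -0.1013, 0.2246]
tcp_rot: [1.0, 0.002, 0.001, 0.0]
wrist_force: [0.4, -0.4, -1.2]
grip_width: 0.0271
finger_force: 69.2
```

Call:
{"name": "apply_moves", "arguments": {
  "series": [
    [0,0,0,0,0,0,0.02],
    [0,0,0,0,0,0,0.02]
  ]
}}

```text
clock: 5.75
ee_pos: [0.4946, -0.1031, 0.2244]
tcp_rot: [1.0, 0.001, 0.0, 0.0]
wrist_force: [-0.1, 0.3, -1.4]
grip_width: 0.0274
finger_force: 69.4
```

Run:
```python
from h import *
import pickle
c=cap('wrist');pickle.dump(c,open('w3.pkl','wb'));save(c,'w3.png')
print(sensors.sense()['ee_pos'],-c['R'].T@c['t'])
```

```text
[ 0.49447198 -0.10353505  0.22433386] [ 0.57860002 -0.10268577  0.3668762 ]
```

View pics/w3.png

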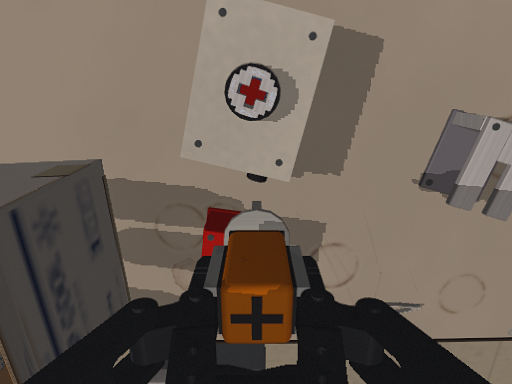

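The picture shows the socket's red cross in its light rim at (252,92), turned slightly, the held grip at (256,315), and the carton at the left (50,270). I'll measure the rim's centre, height and slot angle, and the held grip against the TCP.

```bash
cat >> h.py <<'E'
def socket(c,box):
    uv,p=cloud(c,box); rgb=c['img'][uv[:,1],uv[:,0]].astype(int); sp=rgb.max(1)-rgb.min(1)
    hi=(p[:,2]>.066)&(p[:,2]<.074); print('rim+collar',rect(p[hi]))
    white=hi&(rgb.min(1)>110); z=np.median(p[white][:,2]); ct=cv2.convexHull(uv[white].astype(np.int32)).reshape(-1,2)
    q=plane(c,ct,z); A=np.c_[2*q[:,:2],np.ones(len(q))]; s=np.linalg.lstsq(A,(q[:,:2]**2).sum(1),rcond=None)[0]; ctr=s[:2]; print('disc',ctr,'r',np.sqrt(s[2]+ctr@ctr),'z',z)
    w=plane(c,uv,z)[:,:2]; r=np.linalg.norm(w-ctr,axis=1)
    op=(r<.0145)&~white; cc=w[op].mean(0)
    for k in range(2):
        d=w-cc; rr=np.linalg.norm(d,axis=1); op=(rr<.0145)&~white; cc=w[op].mean(0)
    d=w[op]-cc; rr=np.linalg.norm(d,axis=1); a=np.arctan2(d[:,1],d[:,0]); m=rr>.006
    print('cross ctr',cc,'yaw',np.degrees(np.angle(np.sum(rr[m]*np.exp(4j*a[m])))/4),'area mm2',op.sum(), 'n')
E
python3 - <<'E'
from h import *
import pickle
c=pickle.load(open('w3.pkl','rb'))
socket(c,(215,55,290,130))
uv,p=cloud(c,(180,200,330,360)); o=c['img'][uv[:,1],uv[:,0]].astype(int); org=(o[:,0]-o[:,2]>60)
top=p[org][:,2].max(); print('top z',top); g=p[org&(p[:,2]>.258)&(p[:,2]<.275)]; print('held',rect(g))
# second view: top camera, spindle centre
t=cap('top');save(t,'t3.png',(215,165,285,235),8);pickle.dump(t,open('t3.pkl','rb') if 0 else open('t3.pkl','wb'))
E
```

```text
rim+collar ('n', 1952, 'ctr', 569.7, -99.7, 'size', 48.0, 47.0, 'yaw', -0.0, 'z', np.float64(69.8))
disc [ 0.5701082  -0.09933024] r 0.02108992733481013 z 0.069853458330983
cross ctr [ 0.57027151 -0.09938744] yaw -17.811952794321893 area mm2 558 n
top z 0.26649616192762826
held ('n', 3657, 'ctr', 494.1, -102.9, 'size', 28.2, 27.4, 'yaw', 0.2, 'z', np.float64(264.3))
```

Call:
{"name": "apply_moves", "arguments": {
  "series": [
    [0.015,-0.005,0.01,0,0,0.1,0.02],
    [0.03,-0.01,0.025,0,0,0.2,0.02],
    [0.042,-0.015,0.045,0,0,0.312,0.02],
    [0.042,-0.015,0.064,0,0,0.312,0.02],
    [0.042,-0.015,0.064,0,0,0.312,0.02],
    [0.042,-0.015,0.064,0,0,0.312,0.02]
  ]
}}

```text
clock: 6.6
ee_pos: [0.5363, -0.0885, 0.1606]
tcp_rot: [0.988, -0.155, 0.0, 0.0]
wrist_force: [-0.2, -0.1, -1.5]
grip_width: 0.0271
finger_force: 69.4
```

Run:
```python
from h import *
import pickle
c=cap('wrist');pickle.dump(c,open('w4.pkl','wb'));save(c,'w4.png')
s=sensors.sense();print(s['ee_pos'],s['tcp_rot'])
o,d=0,0
P=cv2.projectPoints(np.array([[.5701,-.0994,.07]]),np.array(c['rvec'],float),np.array(c['tvec'],float),np.array(c['camera_matrix']),np.array(c['dist']))[0].ravel();print('px',P)
u,v=P.astype(int); b=(u-60,v-60,u+60,v+60)
socket(c,b)
uv,p=cloud(c,(150,150,360,384)); o=c['img'][uv[:,1],uv[:,0]].astype(int); org=(o[:,0]-o[:,2]>60)
g=p[org&(p[:,2]>.19)&(p[:,2]<.21)]; print('held',rect(g))
```

```text
[ 0.5367458  -0.08846198  0.16118962] [ 9.87914643e-01 -1.54997104e-01  7.30037295e-04  1.53811306e-04]
px [256.53719867 152.52770113]
rim+collar ('n', 2763, 'ctr', 570.2, -99.4, 'size', 48.2, 48.2, 'yaw', -39.5, 'z', np.float64(69.8))
disc [ 0.5699991  -0.09917819] r 0.021611769420811937 z 0.06991832073603732
cross ctr [ 0.57014087 -0.09924856] yaw -17.856000919278525 area mm2 767 n
held ('n', 3859, 'ctr', 535.8, -88.2, 'size', 27.5, 29.0, 'yaw', -17.0, 'z', np.float64(200.5))
```

View pics/w4.png

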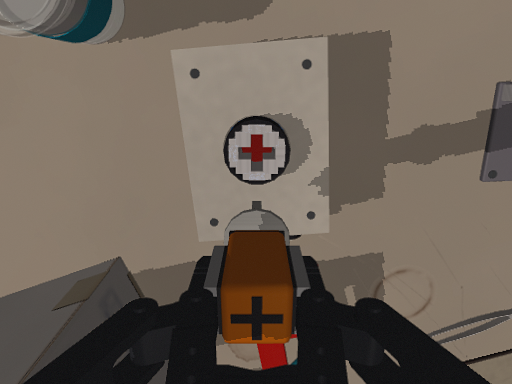

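The view shows the socket's cross upright and in line with the held cross (columns 257 and 256), so the angle is matched. Next I move over the socket.

Call:
{"name": "apply_moves", "arguments": {
  "series": [
    [0.012,0,0,0,0,0,0.02],
    [0.025,0,0,0,0,0,0.02],
    [0.0355,0,0.005,0,0,0,0.02],
    [0.0355,0,0.015,0,0,0,0.02],
    [0.0355,0,0.022,0,0,0,0.02],
    [0.0355,0,0.022,0,0,0,0.02],
    [0.0355,0,0.022,0,0,0,0.02]
  ]
}}

```text
clock: 7.52
ee_pos: [0.57, -0.0986, 0.1382]
tcp_rot: [0.988, -0.155, -0.0, -0.0]
wrist_force: [-0.5, -0.6, -0.9]
grip_width: 0.0268
finger_force: 69.5
```

Call:
{"name": "apply_moves", "arguments": {
  "series": [
    [0,0,0.004,0,0,0,0.02],
    [0,0,0.008,0,0,0,0.02],
    [0,0,0.011,0,0,0,0.02],
    [0,0,0.014,0,0,0,0.02],
    [0,0,0.014,0,0,0,0.02]
  ]
}}

```text
clock: 8.15
ee_pos: [0.57, -0.0987, 0.1239]
tcp_rot: [0.988, -0.155, -0.0, -0.0]
wrist_force: [-0.6, 0.3, -1.1]
grip_width: 0.0277
finger_force: 69.5
```

Call:
{"name": "apply_moves", "arguments": {
  "series": [
    [0,0,0.004,0,0,0,0.02],
    [0,0,0.008,0,0,0,0.02],
    [0,0,0.012,0,0,0,0.02],
    [0,0,0.015,0,0,0,0.02],
    [0,0,0.018,0,0,0,0.02],
    [0,0,0.021,0,0,0,0.02],
    [0,0,0.021,0,0,0,0.02]
  ]
}}

```text
clock: 9.02
ee_pos: [0.5704, -0.0987, 0.1038]
tcp_rot: [0.988, -0.155, -0.0, 0.0]
wrist_force: [-1.6, 0.8, 3.9]
grip_width: 0.0272
finger_force: 69.9
```

Call:
{"name": "apply_moves", "arguments": {
  "series": [
    [0,0,0.002,0,0,0,0.02],
    [0,0,0.004,0,0,0,0.02],
    [0,0,0.005,0,0,0,0.02],
    [0,0,0.006,0,0,0,0.02],
    [0,0,0.006,0,0,0,0.02]
  ]
}}

```text
clock: 9.65
ee_pos: [0.5704, -0.0988, 0.0981]
tcp_rot: [0.988, -0.155, 0.0, 0.0]
wrist_force: [-3.5, 1.7, 7.2]
grip_width: 0.027
finger_force: 70.2
```

Call:
{"name": "apply_moves", "arguments": {
  "series": [
    [-0.0006,0,0.0007,0,0,0,0.02],
    [-0.0006,0,0.0014,0,0,0,0.02],
    [-0.0006,0,0.002,0,0,0,0.02],
    [-0.0006,0,0.002,0,0,0,0.02]
  ]
}}

```text
clock: 10.15
ee_pos: [0.5704, -0.0988, 0.0976]
tcp_rot: [0.988, -0.155, 0.0, 0.0]
wrist_force: [-5.3, 1.5, 12.7]
grip_width: 0.027
finger_force: 71.2
```

Call:
{"name": "apply_moves", "arguments": {
  "series": [
    [0,0,0.0015,0,0,0,0.02],
    [0,0,0.003,0,0,0,0.02],
    [0,0,0.003,0,0,0,0.02]
  ]
}}

```text
clock: 10.52
ee_pos: [0.5705, -0.0988, 0.0975]
tcp_rot: [0.988, -0.155, 0.0, 0.0]
wrist_force: [-11.1, 2.2, 26.2]
grip_width: 0.0271
finger_force: 73.2
```

Run:
```python
from h import *
s=sensors.sense();print(s['ee_pos'],s['wrist_force'],s['torque'],s['finger_force'])
c=cap('wrist');d=cap('side')
uv,p=cloud(c,(150,150,360,384)); o=c['img'][uv[:,1],uv[:,0]].astype(int); org=(o[:,0]-o[:,2]>60)
zt=p[org][:,2]; g=p[org&(p[:,2]>.126)&(p[:,2]<.15)]; print('held',rect(g))
a=cv2.resize(c['img'],(512,384));b=cv2.resize(d['img'][160:235,200:300],(512,384),interpolation=cv2.INTER_CUBIC)
cv2.imwrite('pics/fin.png',cv2.resize(np.hstack([a,b])[:,:,::-1],(800,300)))
```

```text
[ 0.5705461  -0.09875275  0.0975173 ] [-11.14583035   2.18463358  26.15843318] [ 0.51765789  2.09149793 -0.03529208] 73.21794390678406
held ('n', 3647, 'ctr', 569.8, -98.4, 'size', 27.4, 28.5, 'yaw', -17.5, 'z', np.float64(137.5))
```

View pics/fin.png

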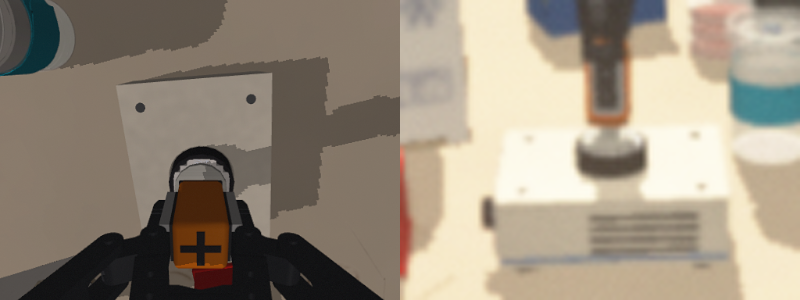

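The picture shows the flange down on the collar (right half, (610,140)), the grip top measures 137.5 mm against 138 mm expected, and more push gives no more travel, so the adaptor is home. I'll ease the push a little and check that it holds.

Call:
{"name": "apply_moves", "arguments": {
  "series": [
    [0,0,-0.001,0,0,0,0.02],
    [0,0,-0.001,0,0,0,0.02],
    [0,0,-0.001,0,0,0,0.02],
    [0,0,-0.001,0,0,0,0.02],
    [0,0,-0.001,0,0,0,0.02],
    [0,0,-0.001,0,0,0,0.02]
  ]
}}

```text
clock: 11.38
ee_pos: [0.5705, -0.0988, 0.0975]
tcp_rot: [0.988, -0.155, 0.0, 0.0]
wrist_force: [-8.6, 2.8, 22.3]
grip_width: 0.0272
finger_force: 72.3
```

Stable, and pressing with about 22 N (the spring pushes up with 9 N). Handing in.

```bash
python3 -c "from rig import sign_off; print(sign_off())"
```

```text
the job is handed in; nothing more can be done
None
```

The adaptor is fully home in the stirrer drive's socket, its flange on the rim, still gripped and pressed down with about 22 N when I handed the job in at roughly 11 s of the 51 s allowed; I never moved near the cups or bottle, but did not check them again at the end.

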